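# Gather the moulding offcuts in a corner of the tote

### The job

Two short offcuts of frame moulding have been left lying on the bench: put them in the grey tote with the other two. Then take the tote by its rim and tip it up until all four offcuts have slid together into its near corner on the mitre vice's side (the one towards the robot), so that the framer can pick out glue blocks there. Finish while still holding the tote steadily tipped like that, propped on nothing but the bench, with every offcut still in it, and leave the other things on the bench where they are.

Things in the scene. Friction and masses are not known exactly. Their poses are not given: they have to be found in the camera images.
- tote: Open grey plastic tote on the bench, 260 (x) x 180 (y) x 75 mm. Origin: centre of underside; x roughly away from the robot (within 17 degrees), y left, z up. Outward rim all round the top, 12 mm wide, 14 mm deep: outer faces at x +-130, y +-90 mm, inner faces x +-118, y +-78, top z 75. Below it 4 mm walls, outer faces x +-122, y +-82; floor 4 mm. 0.25 to 0.45 kg, does not slip on the bench.
- left_corner (a point): Inside bottom corner of the tote towards the robot and to the left: x -118, y +78, z 4 mm in the tote's frame. Turns with the tote.
- right_corner (a point): Inside bottom corner of the tote towards the robot and to the right: x -118, y -78, z 4 mm in the tote's frame. Turns with the tote.
- stray_a: Pale wood offcut lying on the bench to one side of the tote, 26 mm wide, 20 mm high, one end square, the other mitred at 45 degrees: long side 56 mm, short side 30 mm, about 18 g. Glass rebate 6 mm wide, 8 mm high under the short side. Origin: underside, middle of width and about of length; x along the length, y across (grip across y), z up.
- stray_b: Mid-brown wood offcut lying on the bench to the other side of the tote, 22 mm wide, 18 mm high, both ends mitred: long side 62 mm, short side 18 mm, about 16 g. Glass rebate 6 mm wide, 8 mm high under the short side. Origin: underside, middle of width and about of length; x along the length, y across (grip across y), z up.
- inner_c: Pale wood offcut loose in the tote, 50 x 26 x 20 mm, one end mitred. Origin: on its underside near the middle. All offcuts slide on the tote floor at a slope of about 8 to 12 degrees; rubbing along walls and each other they need 30 to 40, and some rocking if one hangs back.
- inner_d: Dark wood offcut loose in the tote, 50 x 22 x 18 mm, both ends mitred. Origin: on its underside near the middle.
- vice: Grey cast mitre vice bolted to the bench, well off to the left or the right of the tote, 150 x 150 mm, 46 mm high, holding a mitred wooden frame corner whose ends, like the screw's cross bar, reach up to 115 mm from its centre in x and y. Origin: centre of its underside, on the bench.
- glue: White glue bottle standing on the bench on the other side, 60 mm across, 170 mm high, to be left alone. Origin: centre of its underside.
- tape: Roll of tan masking tape lying flat on the bench beyond the tote, 104 mm across, 38 mm high, to be left alone. Origin: centre of its underside.
- tin: Plain closed steel tin standing on the bench beyond the tote, 72 mm across, 75 mm high, to be left alone. Origin: centre of its underside.
Mind the look-alikes: they are no part of the job. What is shaped like the stray_b but blue or turquoise is not meant.

How it is judged:
On the way:
1. both stray offcuts lie in the tote, let go, with the tote still standing flat (x of stray_a in the frame of tote between -0.122 and 0.122 m and y of stray_a in the frame of tote between -0.082 and 0.082 m and z of stray_a in the frame of tote between -0.005 and 0.07 m and x of stray_b in the frame of tote between -0.122 and 0.122 m and y of stray_b in the frame of tote between -0.082 and 0.082 m and z of stray_b in the frame of tote between -0.005 and 0.07 m and contact force between the fingers and stray_a below 0.05 N and contact force between the fingers and stray_b below 0.05 N and angle between tote's own z axis and vertical below 0.1 rad), for 0.2 s.
At the end, for the whole second after the job is handed in: Fingers holding the tote, tipped 15 to 60 degrees and still; all four offcuts in it, at rest, each with its origin within 110 mm of the inside bottom corner nearest the robot on the vice's side (left_corner or right_corner); tote touching no vice, bottle, tape or tin (angle between tote's own z axis and vertical between 0.26 and 1.05 rad and contact force between the fingers and tote above 1 N and ((y of vice in the frame of tote above 0 m and distance between each of stray_a, stray_b, inner_c, inner_d and left_corner below 0.11 m) or (y of vice in the frame of tote below 0 m and distance between each of stray_a, stray_b, inner_c, inner_d and right_corner below 0.11 m)) and x of stray_a in the frame of tote between -0.122 and 0.122 m and y of stray_a in the frame of tote between -0.082 and 0.082 m and z of stray_a in the frame of tote between -0.005 and 0.07 m and linear speed of each of stray_a, stray_b, inner_c, inner_d below 0.03 m/s and x of stray_b in the frame of tote between -0.122 and 0.122 m and y of stray_b in the frame of tote between -0.082 and 0.082 m and z of stray_b in the frame of tote between -0.005 and 0.07 m and x of inner_c in the frame of tote between -0.122 and 0.122 m and y of inner_c in the frame of tote between -0.082 and 0.082 m and z of inner_c in the frame of tote between -0.005 and 0.07 m and x of inner_d in the frame of tote between -0.122 and 0.122 m and y of inner_d in the frame of tote between -0.082 and 0.082 m and z of inner_d in the frame of tote between -0.005 and 0.07 m and linear speed of tote below 0.02 m/s and angular speed of tote below 0.1 rad/s and contact force between tote and vice below 0.3 N and contact force between tote and glue below 0.3 N and contact force between tote and tape below 0.3 N and contact force between tote and tin below 0.3 N); the arm keeps its last pose, push and grip.
It fails at once if glue disturbed (moved over 30 mm) (distance of glue from where it was at the start of the episode above 0.03 m).
It fails at once if tape disturbed (moved over 30 mm) (distance of tape from where it was at the start of the episode above 0.03 m).
It fails at once if tin disturbed (moved over 30 mm) (distance of tin from where it was at the start of the episode above 0.03 m).
It also fails if it takes over 67 s, if anything falls off the work surface, if the arm or the gripper's body presses on something with over 40 N, if the wrist force passes 120 N, or if a joint passes its speed limit or range.

### The arm

A 6-joint arm with a two-finger parallel gripper is mounted at the origin on the work surface. World frame = base frame: x ahead of the robot, y to its left, z up, the work surface at z = 0. Lengths are in m, angles in rad, forces in N, time in s.
With the tool pointing down it reaches from about 0.35 to 0.975 m from the base axis. Payload 4.9 kg.
Tool frame: the origin (TCP) lies midway between the tips of the shut fingers; the grasp point (between the pads) lies 19 mm behind it; z points along the fingers, y is the line along which they close (so a half turn about z gives the same grasp; the last joint's range is limited). The gripper opens to 85 mm and grips with 20 to 120 N. Pads are 22 mm wide; open, the fingers measure 114 mm over their backs; the gripper's body (76 mm by 85 mm) begins 54 mm behind the grasp point. The pads swing forward as they close: fully open they stand 13 mm farther back than shut.
Start: joints at [-1.407, 0.053, 1.613, -0, 1.476, -0.119], TCP at [0.174, -0.6, 0.231] pointing down, gripper open.
Joint ranges: [-3.01, 3.01], [-1.01, 2.22], [0.06, 2.58], [-1.02, 4.17], [0.09, 2.62], [-3.14, 3.14]. Speed limits (rad/s): [2.57, 2.57, 3.14, 3.14, 3.14, 3.14].

### API

Orientations are given as a unit quaternion [w, x, y, z].
In Python, from plant import state, grab_frame, job_done, cut_out, place_of gives the robot as it stands.
- The arm moves only by the tool jog_arm, never from a script. Its argument "motion" is text: rows parted by semicolons, each of 7 numbers parted by spaces: the opening in per cent of the stroke, from 0 (shut) to 100 (fully open), then the shift along the tool's x, y, z as a fraction of full scale, then the turn, a rotation vector about the tool's x, y, z as a fraction of full scale. A call has exactly 5 rows; each row is the pose to reach, as a shift and turn from the pose commanded when the call began, along the tool's axes at that moment; what a row does not reach only later rows make up. Full scale, the value 1, is 50 cm for a shift and 1.5 rad for a turn. A row lasts 1/8 s, in which the tool goes at most 62.5 mm and 10.7 degrees, less where a joint would pass 70% of its speed; a pose out of reach is approached as far as the arm can. A call with a number of a shift or a turn outside -1 to 1 is refused whole. A call with a gripper value outside its range is refused whole. The fingers move at their own pace and stop on an object; the grip force is fixed at half the most. Time passes only in rows, so rows that repeat a pose let the fingers close, or fill a call up. It gives the time, the measured TCP pose, the force, the opening and the grip force at its end, in the units of the state.
- state(): the state, without advancing time (a new reading comes with each control period).
- grab_frame(name): name is "scene" or "side" or "wrist"; returns a dict with "color" (400x640x3 uint8, red, green, blue), "range_z" (400x640 float32, m along the optical axis (not along the pixel's ray), 0 where there is no reading), "intrinsics" (3x3 intrinsics, pixels), "k1" (the pictures are not rectified: a ray, as slopes to the right and down, at radius r is drawn at 1 + k1 r^2 times it, then the intrinsics apply), "world_from_camera" (4x4, takes a point from camera to world coordinates). Camera axes: x right, y up, looking along -z (the intrinsics and any distortion apply to the point x, -y, -z); pixel columns grow to the right and rows downward; lengths in m; the calibration is good to about 2 mm. A picture is of the moment at which its call begins.
- job_done(): hands the job in; it is judged then, once.
Trained networks look in the newest picture that a camera, given by its name, has taken for a name from the list of things; names that differ only in an ending like _2 or _b are one class to them, and where a whole thing is asked for, a point or a joint stands for the part that bears it (a point fixed in the world has none). Each returns a list of dicts, best first, with "p" (0 to 1); they miss things now and then, are a little off and sometimes report something else, mostly with a low value. They report only what shows in the picture. A call takes as long as a camera call. They do not tell look-alikes from the thing itself.
- cut_out(camera, thing): "pixels" (400x640 bool, what is visible of it).
- place_of(camera, thing): "at" ([x, y, z] in m, in world coordinates, good to about 4 mm: a listed point, or the origin of a listed thing).
The state is a dict: "time": time; "joint_pos": joint angles; "joint_vel": joint speeds; "joint_efforts": joint torques, N m; "tool_pos": TCP position; "tool_rot": TCP orientation; "contact_force": force on the tool from outside, world axes, zero at the start; "ft_torque": the same for the moment, N m; "gripper_width": opening from 0.0 (shut) to 1.0 (fully open); "grasp_force": force on a finger pad.
Only numpy, scipy, OpenCV 4.12 (cv2) and the standard library are available. Lean on these libraries where they do the work, as an engineer would, in place of code of your own. Each camera call takes 0.05 s, during which the arm holds its last target. There are 200 camera calls.

## Working session

There is one attempt and no reset: what is moved stays moved. The work goes in short steps, Python scripts to look and compute and a tool call to move; the robot and the scene stay as the last step left them, time stands still between calls to the robot, and variables do not carry over. Pictures are saved under pics/ and viewed, at most 10 in all, crops included, and the job is handed in when it is done.

Besides the shell and the picture viewer there is one more tool, called as name(argument=value, ...), one argument or row to a line, values as JSON. jog_arm: Moves the arm, as the interface text tells. Shift numbers are shares of 50 cm and turn numbers shares of 1.5 rad, none past 1 either way. Its arguments: {"type":"object","properties":{"motion":{"type":"string"}},"required":["motion"]}

```bash
mkdir -p pics; ls; cat > h.py <<'E'
import numpy as np, cv2
from scipy.spatial.transform import Rotation as R
from plant import *
def save(n,f,crop=None,scale=1):
    c=f["color"][:,:,::-1]
    if crop: c=c[crop[1]:crop[3],crop[0]:crop[2]]
    cv2.imwrite("pics/"+n,cv2.resize(c,None,fx=scale,fy=scale,interpolation=cv2.INTER_CUBIC))
def cloud(f):
    K=f["intrinsics"];d=f["range_z"];h,w=d.shape
    u,v=np.meshgrid(np.arange(w),np.arange(h))
    X=(u-K[0,2])/K[0,0];Y=(v-K[1,2])/K[1,1];x,y=X.copy(),Y.copy()
    for _ in range(8):
        s=1+f["k1"]*(x*x+y*y);x,y=X/s,Y/s
    P=np.stack([x*d,-y*d,-d,np.ones_like(d)],-1)
    W=(P@np.asarray(f["world_from_camera"]).T)[...,:3]; W[d<=0]=np.nan
    return W
def rot(): 
    q=state()["tool_rot"];return R.from_quat([q[1],q[2],q[3],q[0]])
E
python3 - <<'E'
from h import *
a=grab_frame("scene");b=grab_frame("side")
save("a.png",a);save("b.png",b)
np.savez("a.npz",W=cloud(a),c=a["color"]);np.savez("b.npz",W=cloud(b),c=b["color"])
for n in ["tote","stray_a","stray_b","inner_c","inner_d","vice","glue","tape","tin","left_corner","right_corner"]:
    print(n,[(np.round(r["at"],3).tolist(),round(r["p"],2)) for r in place_of("scene",n)][:4],[(np.round(r["at"],3).tolist(),round(r["p"],2)) for r in place_of("side",n)][:4])
s=state();print({k:np.round(v,3) for k,v in s.items()});print(rot().as_matrix().round(3))
E
```

```text
pics
tote [([0.572, -0.025, 0.004], 0.72)] [([0.559, -0.466, -0.002], 0.67), ([0.572, -0.02, 0.003], 0.63)]
stray_a [([0.471, 0.27, 0.001], 0.66), ([0.477, -0.298, -0.0], 0.44), ([0.377, 0.271, -0.004], 0.44)] [([0.374, 0.267, 0.0], 0.71), ([0.476, -0.299, 0.001], 0.49), ([0.561, 0.293, 0.0], 0.48), ([0.47, 0.272, -0.0], 0.46)]
stray_b [([0.471, 0.27, 0.001], 0.66), ([0.477, -0.298, -0.0], 0.44), ([0.377, 0.271, -0.004], 0.44)] [([0.374, 0.267, 0.0], 0.71), ([0.476, -0.299, 0.001], 0.49), ([0.561, 0.293, 0.0], 0.48), ([0.47, 0.272, -0.0], 0.46)]
inner_c [([0.519, -0.035, 0.001], 0.7), ([0.618, -0.034, 0.009], 0.65)] [([0.47, -0.118, 0.004], 0.48), ([0.519, -0.032, 0.007], 0.43), ([0.616, -0.036, 0.005], 0.43)]
inner_d [([0.519, -0.035, 0.001], 0.7), ([0.618, -0.034, 0.009], 0.65)] [([0.47, -0.118, 0.004], 0.48), ([0.519, -0.032, 0.007], 0.43), ([0.616, -0.036, 0.005], 0.43)]
vice [([0.602, 0.49, 0.002], 0.63)] [([0.601, 0.487, 0.001], 0.63)]
glue [([0.557, -0.459, 0.001], 0.77)] [([0.559, -0.465, -0.0], 0.9)]
tape [([0.744, -0.272, -0.001], 0.89)] [([0.736, -0.276, 0.005], 0.72)]
tin [([0.725, 0.242, 0.003], 0.59)] [([0.725, 0.242, -0.0], 0.58)]
left_corner [([0.435, 0.031, 0.008], 0.64)] [([0.441, 0.033, 0.003], 0.96)]
right_corner [([0.469, -0.12, 0.004], 0.61)] [([0.469, -0.118, 0.004], 0.87)]
{'time': np.float64(1.2), 'joint_pos': array([-1.407,  0.053,  1.613,  0.   ,  1.476, -0.119]), 'joint_vel': array([ 0.   , -0.001,  0.   ,  0.001,  0.001,  0.001]), 'joint_efforts': array([-0.0000e+00, -3.9368e+01, -3.7046e+01, -0.0000e+00,  1.0000e-03,
        0.0000e+00]), 'tool_pos': array([ 0.174, -0.6  ,  0.231]), 'tool_rot': array([0.   , 0.99 , 0.141, 0.   ]), 'contact_force': array([-0.427,  0.73 ,  0.051]), 'ft_torque': array([-0.042,  0.012,  0.002]), 'grasp_force': np.float64(0.0), 'gripper_width': np.float64(1.002)}
[[ 0.96   0.279  0.   ]
 [ 0.279 -0.96  -0.   ]
 [-0.     0.    -1.   ]]
```

View pics/a.png

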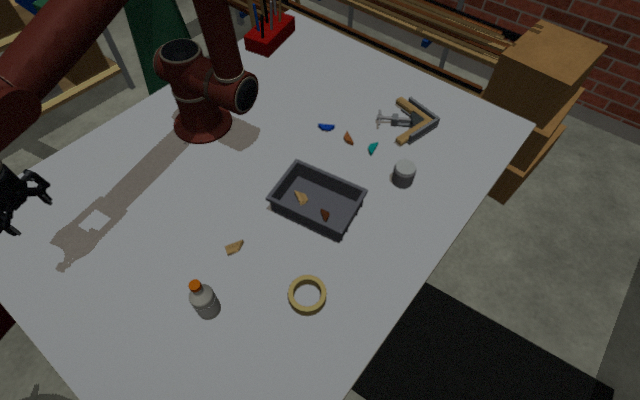

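View pics/b.png

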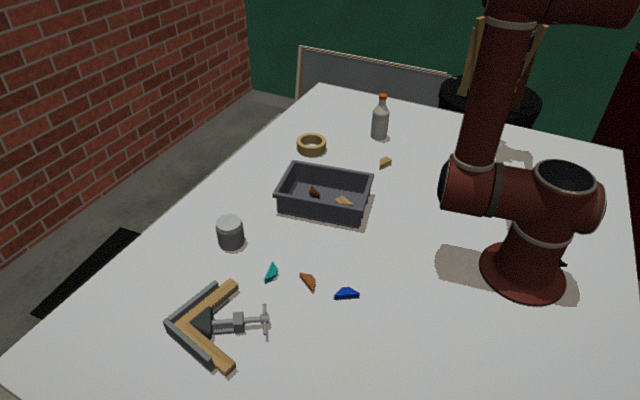

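Scene camera: vice is on the left (410,120), so the target is left_corner. For stray_a, the pale offcut at (234,247) is the only one outside the tote; the pale (300,198) and dark (325,215) pieces are the inner ones. For stray_b there are three candidates: blue (326,127), mid-brown (348,138) and turquoise (373,148). I choose the brown one. Next I check it in a crop and measure the outlines.

```bash
cat > m.py <<'E'
from h import *
A=np.load("a.npz");B=np.load("b.npz")
def pts(c,r,lo,hi):
    o=[]
    for D in (A,B):
        W=D["W"].reshape(-1,3);m=(np.hypot(W[:,0]-c[0],W[:,1]-c[1])<r)&(W[:,2]>lo)&(W[:,2]<hi);o.append(W[m])
    return o
for n,c in(("a",(.477,-.298)),("b",(.471,.270))):
    for P in pts(c,.045,.008,.04)+[np.vstack(pts(c,.045,.008,.04))]:
        (x,y),(w,h),a=cv2.minAreaRect((P[:,:2]*1000).astype(np.float32))
        if w<h: a+=90;w,h=h,w
        print(n,len(P),round(x),round(y),"LxW",round(w),round(h),"long axis deg",round(a,1),"zmax",P[:,2].max().round(3), "mean",P[:,:2].mean(0).round(3))
P=np.vstack(pts((.57,-.022),.2,.066,.085))
r=cv2.minAreaRect((P[:,:2]*1000).astype(np.float32));print("tote rim",r,np.median(P[:,2]))
c=cv2.imread("pics/a.png");b=cv2.imread("pics/b.png")
f=lambda i,x,y:cv2.resize(i[y-35:y+35,x-50:x+50],(400,280),interpolation=cv2.INTER_CUBIC)
cv2.imwrite("pics/c.png",np.vstack([np.hstack([f(c,234,247),f(c,350,138)]),np.hstack([f(b,385,162),f(b,308,282)])]))
E
python3 m.py
```

```text
a 150 483 -295 LxW 54 29 long axis deg 63.1 zmax 0.023 mean [ 0.481 -0.298]
a 104 477 -291 LxW 57 37 long axis deg 100.4 zmax 0.028 mean [ 0.478 -0.292]
a 254 476 -293 LxW 62 38 long axis deg 97.4 zmax 0.028 mean [ 0.48  -0.295]
b 67 471 274 LxW 54 24 long axis deg 147.4 zmax 0.024 mean [0.474 0.274]
b 171 472 276 LxW 61 24 long axis deg 147.5 zmax 0.025 mean [0.474 0.28 ]
b 238 471 275 LxW 61 27 long axis deg 147.5 zmax 0.025 mean [0.474 0.278]
tote rim ((572.9886474609375, -21.692825317382812), (266.1513366699219, 189.1318359375), 10.113815307617188) 0.07527607470744124
```

View pics/c.png

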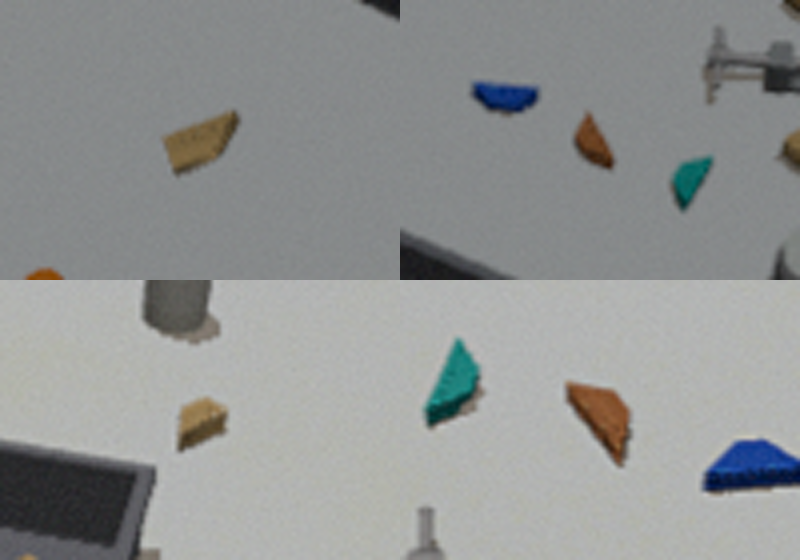

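The crop confirms both choices: pale one-mitre piece at (234,247) and brown piece at (348,138), with the blue and turquoise ones beside it. Next is a helper that turns a target pose into jog numbers.

```bash
cat > g.py <<'E'
from h import *
import sys
# yaw (deg, of tool x, tool down), xyz
def jog(p,Rt):
    s=state();R0=rot();d=R0.inv().apply(np.array(p)-s["tool_pos"])/.5
    r=(R0.inv()*Rt).as_rotvec()/1.5
    return np.r_[d,r].round(3)
def down(yaw): return R.from_euler("z",yaw,degrees=True)*R.from_euler("x",180,degrees=True)
if __name__=="__main__":
    a=list(map(float,sys.argv[1:]));s=state()
    print(s["time"],s["joint_pos"].round(2)); print(jog(a[1:4],down(a[0])))
E
python3 g.py 63 .479 -.296 .19
```

```text
1.2 [-1.41  0.05  1.61  0.    1.48 -0.12]
[ 0.755 -0.414  0.083  0.     0.    -0.544]
```

jog_arm(
  motion="100 0.755 -0.414 0.083 0 0 -0.544;100 0.755 -0.414 0.083 0 0 -0.544;100 0.755 -0.414 0.083 0 0 -0.544;100 0.755 -0.414 0.083 0 0 -0.544;100 0.755 -0.414 0.083 0 0 -0.544",
)

```text
time: 1.82
tool_pos: [0.3958, -0.3789, 0.2015]
tool_rot: [0.0, 0.852, 0.523, 0.0]
contact_force: [-0.6, -0.8, -0.4]
gripper_width: 1.001
grasp_force: 0.0
```

```bash
python3 g.py 63 .479 -.296 .19
```

```text
1.825 [-0.9  -0.11  1.82  0.    1.43 -0.43]
[0.223 0.073 0.023 0.001 0.    0.001]
```

jog_arm(
  motion="100 0.22 0.073 0.023 0 0 0;100 0.22 0.073 0.023 0 0 0;100 0.22 0.073 0.023 0 0 0;100 0.22 0.073 0.023 0 0 0;100 0.22 0.073 0.023 0 0 0",
)

```text
time: 2.45
tool_pos: [0.4764, -0.3002, 0.1901]
tool_rot: [0.0, 0.853, 0.521, -0.0]
contact_force: [-0.2, -0.2, -0.1]
gripper_width: 1.0
grasp_force: 0.0
```

```bash
cat > w.py <<'E'
from h import *
import sys
def look(cx,cy,n):
    f=grab_frame("wrist");W=cloud(f)
    m=(np.hypot(W[...,0]-cx,W[...,1]-cy)<.06)&(W[...,2]>.012)&(W[...,2]<.035)
    P=W[m]
    (x,y),(w,h),a=cv2.minAreaRect((P[:,:2]*1000).astype(np.float32))
    if w<h: a+=90;w,h=h,w
    print(len(P),round(x),round(y),"LxW",round(w),round(h),"deg",round(a,1),"mean",P.mean(0).round(3));save(n,f)
look(float(sys.argv[1]),float(sys.argv[2]),sys.argv[3])
s=state();print(s["time"],s["tool_pos"].round(3))
E
python3 w.py .479 -.296 d.png
```

```text
980 482 -294 LxW 56 26 deg 63.5 mean [ 0.479 -0.297  0.02 ]
2.5 [ 0.476 -0.3    0.19 ]
```

View pics/d.png

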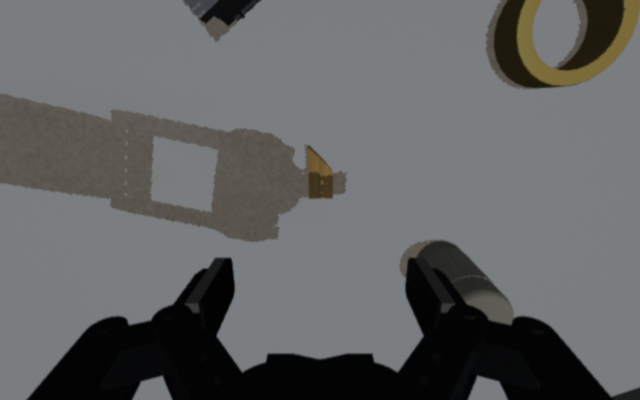

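The wrist view shows stray_a at (320,172), mitre towards the top, square end nearest the fingers. I grip over its short side.

```bash
python3 g.py 63.5 .477 -.304 .003
```

```text
2.5 [-0.69 -0.07  1.8  -0.    1.41 -0.22]
[-0.006  0.004  0.374  0.     0.    -0.008]
```

jog_arm(
  motion="100 -0.006 0.004 0.12 0 0 -0.008;100 -0.006 0.004 0.24 0 0 -0.008;100 -0.006 0.004 0.33 0 0 -0.008;100 -0.006 0.004 0.374 0 0 -0.008;100 -0.006 0.004 0.374 0 0 -0.008",
)

```text
time: 3.12
tool_pos: [0.4754, -0.3023, 0.0007]
tool_rot: [-0.002, 0.85, 0.527, -0.001]
contact_force: [0.4, -0.1, 1.3]
gripper_width: 1.004
grasp_force: 0.0
```

jog_arm(
  motion="0 0 0 0 0 0 0;0 0 0 0 0 0 0;0 0 0 0 0 0 0;0 0 0 0 0 0 0;0 0 0 0 0 0 0",
)

```text
time: 3.75
tool_pos: [0.4784, -0.3033, 0.0041]
tool_rot: [0.001, 0.85, 0.527, 0.0]
contact_force: [-0.8, -0.5, 5.1]
gripper_width: 0.29
grasp_force: 59.6
```

jog_arm(
  motion="0 0 0 -0.05 0 0 0;0 0 0 -0.15 0 0 0;0 0 0 -0.26 0 0 0;0 0 0 -0.32 0 0 0;0 0 0 -0.32 0 0 0",
)

```text
time: 4.38
tool_pos: [0.4789, -0.3037, 0.166]
tool_rot: [0.003, 0.85, 0.527, 0.001]
contact_force: [-0.1, -0.2, -1.0]
gripper_width: 0.287
grasp_force: 59.0
```

```bash
python3 g.py 100.8 .565 .0085 .16
```

```text
4.375 [-0.7  -0.04  1.82 -0.    1.36 -0.24]
[ 0.636 -0.123  0.01   0.003  0.002 -0.432]
```

jog_arm(
  motion="0 0.636 -0.123 0.01 0.003 0.002 -0.432;0 0.636 -0.123 0.01 0.003 0.002 -0.432;0 0.636 -0.123 0.01 0.003 0.002 -0.432;0 0.636 -0.123 0.01 0.003 0.002 -0.432;0 0.636 -0.123 0.01 0.003 0.002 -0.432",
)

```text
time: 5.0
tool_pos: [0.5594, 0.0008, 0.1552]
tool_rot: [-0.004, 0.637, 0.77, -0.001]
contact_force: [1.0, -0.2, -0.2]
gripper_width: 0.285
grasp_force: 58.9
```

```bash
python3 g.py 100.8 .565 .0085 .12
```

```text
5.0 [-0.13 -0.04  1.83  0.    1.35 -0.32]
[ 0.013  0.014  0.07  -0.005 -0.004 -0.   ]
```

jog_arm(
  motion="0 0 0 0.08 0 0 0;0 0 0 0.18 0 0 0;0 0 0 0.26 0 0 0;0 0 0 0.295 0 0 0;0 0 0 0.295 0 0 0",
)

```text
time: 5.62
tool_pos: [0.5587, -0.0007, 0.0086]
tool_rot: [-0.004, 0.638, 0.77, -0.001]
contact_force: [0.1, 0.4, 0.1]
gripper_width: 0.289
grasp_force: 63.8
```

jog_arm(
  motion="45 0 0 0 0 0 0;45 0 0 0 0 0 0;45 0 0 0 0 0 0;50 0 0 -0.03 0 0 0;50 0 0 -0.12 0 0 0",
)

```text
time: 6.25
tool_pos: [0.558, -0.0008, 0.0694]
tool_rot: [-0.005, 0.638, 0.77, -0.001]
contact_force: [0.5, -0.1, 0.6]
gripper_width: 0.497
grasp_force: 0.0
```

```bash
python3 g.py 147.5 .472 .275 .19
```

```text
6.25 [-0.14  0.06  1.89  0.    1.2  -0.33]
[ 0.576 -0.068 -0.237 -0.004 -0.006 -0.544]
```

jog_arm(
  motion="60 0 0 -0.12 0 0 0;100 0.1 -0.01 -0.237 -0.004 -0.006 -0.1;100 0.576 -0.068 -0.237 -0.004 -0.006 -0.544;100 0.576 -0.068 -0.237 -0.004 -0.006 -0.544;100 0.576 -0.068 -0.237 -0.004 -0.006 -0.544",
)

```text
time: 6.88
tool_pos: [0.4917, 0.2177, 0.1893]
tool_rot: [0.004, 0.326, 0.945, 0.001]
contact_force: [0.7, 0.1, 0.1]
gripper_width: 1.004
grasp_force: 0.0
```

```bash
python3 g.py 147.5 .472 .275 .19
```

```text
6.875 [ 0.28 -0.13  1.86 -0.    1.4  -0.63]
[ 0.102  0.066 -0.002  0.003  0.005 -0.065]
```

jog_arm(
  motion="100 0.1 0.066 0 0.003 0.005 -0.065;100 0.1 0.066 0 0.003 0.005 -0.065;100 0.1 0.066 0 0.003 0.005 -0.065;100 0.1 0.066 0 0.003 0.005 -0.065;100 0.1 0.066 0 0.003 0.005 -0.065",
)

```text
time: 7.5
tool_pos: [0.4741, 0.2718, 0.1872]
tool_rot: [-0.001, 0.284, 0.959, -0.001]
contact_force: [-0.2, 0.9, 0.3]
gripper_width: 1.001
grasp_force: 0.0
```

```bash
python3 w.py .471 .275 e.png; python3 g.py 147.5 .471 .275 .002
```

```text
773 469 274 LxW 60 22 deg 149.3 mean [0.47  0.276 0.018]
7.55 [0.474 0.272 0.187]
7.55 [ 0.38 -0.1   1.84  0.    1.41 -0.61]
[ 0.007  0.003  0.37  -0.001 -0.002 -0.005]
```

View pics/e.png

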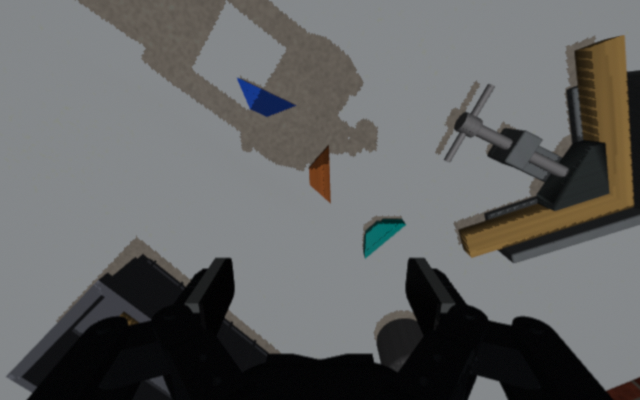

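The wrist view shows brown stray_b at (320,172), centred; blue (265,98) and turquoise (383,235) are clear of the fingers.

jog_arm(
  motion="100 0.007 0.003 0.12 0 0 -0.02;100 0.007 0.003 0.24 0 0 -0.02;100 0.007 0.003 0.33 0 0 -0.02;100 0.007 0.003 0.368 0 0 -0.02;100 0.007 0.003 0.368 0 0 -0.02",
)

```text
time: 8.18
tool_pos: [0.4705, 0.2755, 0.0024]
tool_rot: [-0.002, 0.268, 0.963, -0.001]
contact_force: [-0.4, 0.5, -0.3]
gripper_width: 1.001
grasp_force: 0.0
```

jog_arm(
  motion="0 0 0 0 0 0 0;0 0 0 0 0 0 0;0 0 0 0 0 0 0;0 0 0 0 0 0 0;0 0 0 0 0 0 0",
)

```text
time: 8.8
tool_pos: [0.4717, 0.2765, 0.0043]
tool_rot: [-0.001, 0.268, 0.963, 0.0]
contact_force: [-0.6, 0.6, 5.4]
gripper_width: 0.244
grasp_force: 59.3
```

jog_arm(
  motion="0 0 0 -0.05 0 0 0;0 0 0 -0.15 0 0 0;0 0 0 -0.26 0 0 0;0 0 0 -0.34 0 0 0;0 0 0 -0.34 0 0 0",
)

```text
time: 9.43
tool_pos: [0.4736, 0.2771, 0.1776]
tool_rot: [0.002, 0.268, 0.963, 0.002]
contact_force: [-0.1, 0.5, -0.3]
gripper_width: 0.237
grasp_force: 58.7
```

```bash
python3 - <<'E'
from h import *
f=grab_frame("scene");save("f.png",f,(240,140,400,260),4)
E
python3 g.py 100.8 .571 -.021 .16
```

```text
9.475 [ 0.39 -0.09  1.85  0.    1.38 -0.64]
[-0.477 -0.407  0.029  0.    -0.001  0.56 ]
```

View pics/f.png

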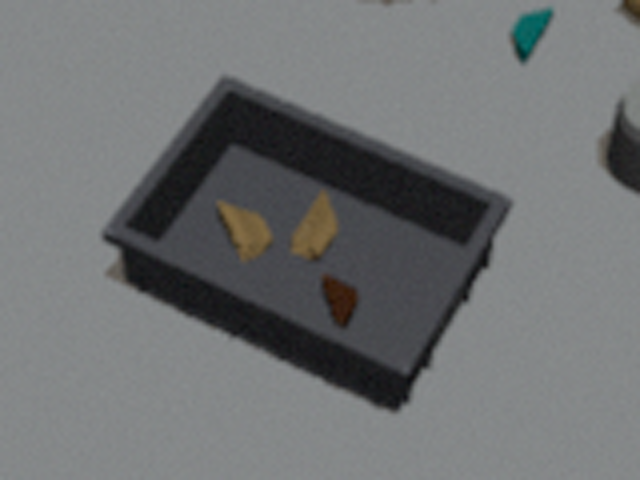

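Stray_a lies in the tote (at about (315,225) in the crop). The tote's far-left floor is free, so stray_b goes there.

```bash
python3 g.py 100.8 .633 .029 .16
```

```text
9.475 [ 0.39 -0.09  1.85  0.    1.38 -0.64]
[-0.531 -0.258  0.029  0.    -0.001  0.56 ]
```

jog_arm(
  motion="0 -0.531 -0.258 0.03 0 0 0.56;0 -0.531 -0.258 0.03 0 0 0.56;0 -0.531 -0.258 0.03 0 0 0.56;0 -0.531 -0.258 0.03 0 0 0.56;0 -0.531 -0.258 0.03 0 0 0.56",
)

```text
time: 10.1
tool_pos: [0.6314, 0.0262, 0.1543]
tool_rot: [-0.003, 0.64, 0.769, -0.003]
contact_force: [0.3, -0.0, -1.1]
gripper_width: 0.236
grasp_force: 58.7
```

```bash
python3 g.py 100.8 .633 .029 .010
```

```text
10.1 [-0.08  0.13  1.66 -0.    1.36 -0.26]
[ 0.005  0.006  0.289 -0.005 -0.001 -0.004]
```

jog_arm(
  motion="0 0.005 0 0.08 0 0 0;0 0.005 0 0.18 0 0 0;0 0.005 0 0.26 0 0 0;0 0.005 0 0.289 0 0 0;0 0.005 0 0.289 0 0 0",
)

```text
time: 10.72
tool_pos: [0.6297, 0.031, 0.0114]
tool_rot: [-0.003, 0.638, 0.77, -0.002]
contact_force: [-1.6, -0.7, 0.5]
gripper_width: 0.237
grasp_force: 60.1
```

jog_arm(
  motion="42 0 0 0 0 0 0;42 0 0 0 0 0 0;42 0 0 0 0 0 0;42 0 0 -0.06 0 0 0;42 0 0 -0.16 0 0 0",
)

```text
time: 11.35
tool_pos: [0.6298, 0.0311, 0.092]
tool_rot: [-0.003, 0.638, 0.77, -0.002]
contact_force: [0.8, -0.0, -0.0]
gripper_width: 0.422
grasp_force: 0.0
```

jog_arm(
  motion="60 0 0 -0.12 0 0 0;100 0 0 -0.2 0 0 0;100 0 0 -0.2 0 0 0;100 0 0 -0.2 0 0 0;100 0 0 -0.2 0 0 0",
)

```text
time: 11.98
tool_pos: [0.6306, 0.031, 0.1909]
tool_rot: [-0.002, 0.638, 0.77, -0.002]
contact_force: [0.2, -0.2, -0.1]
gripper_width: 0.999
grasp_force: 0.0
```

```bash
python3 - <<'E'
from h import *
s=state();print(s["time"],s["tool_pos"],s["joint_pos"].round(2))
f=grab_frame("scene");g=grab_frame("side");w=grab_frame("wrist")
P=[]
for k in(f,g,w):
    W=cloud(k).reshape(-1,3);Q=W[(abs(W[:,0]-.571)<.17)&(abs(W[:,1]+.021)<.15)&(abs(W[:,2]-.075)<.006)]
    print(cv2.minAreaRect((Q[:,:2]*1000).astype(np.float32)) if len(Q)>5 else 0)
a=f["color"][150:250,250:390];b=g["color"][155:235,260:390]
for n in("left_corner","right_corner","tote"): print(n,[[np.round(r["at"],3).tolist() for r in place_of(c,n)][:2] for c in("scene","side")])
cv2.imwrite("pics/i.png",np.hstack([cv2.resize(a,(400,300),interpolation=2),cv2.resize(b,(400,300),interpolation=2)])[:,:,::-1])
E
```

```text
11.975 [0.63061366 0.03103866 0.19094273] [-0.07  0.1   1.63 -0.    1.42 -0.26]
((576.0435791015625, -19.85107421875), (262.7637634277344, 185.34259033203125), 9.165149688720703)
((580.3983154296875, -18.79816436767578), (261.3607482910156, 187.66578674316406), 9.775971412658691)
((576.4524536132812, -21.897201538085938), (261.213134765625, 181.09767150878906), 9.7424955368042)
left_corner [[[0.444, 0.034, 0.008]], [[0.446, 0.038, 0.002]]]
right_corner [[[0.474, -0.116, 0.004]], [[0.47, -0.116, 0.003]]]
tote [[[0.574, -0.023, 0.004]], [[0.576, -0.021, 0.002]]]
```

View pics/i.png

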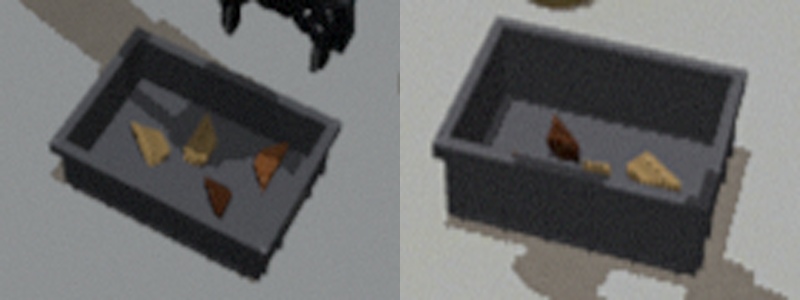

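All four offcuts are in the flat tote: pale (150,145), pale (203,140), brown (268,165) and dark (215,195) in the left half. Now I grip the far rim right of centre.

```bash
python3 g.py 99.8 .706 -.044 .11;python3 g.py 99.8 .706 -.044 .048
```

```text
12.425 [-0.07  0.1   1.63 -0.    1.42 -0.26]
[-0.175  0.119  0.166 -0.002 -0.     0.011]
12.425 [-0.07  0.1   1.63 -0.    1.42 -0.26]
[-0.175  0.119  0.29  -0.002 -0.     0.011]
```

jog_arm(
  motion="70 -0.09 0.06 0.05 0 0 0.011;70 -0.175 0.119 0.1 0 0 0.011;70 -0.175 0.119 0.166 0 0 0.011;70 -0.175 0.119 0.23 0 0 0.011;70 -0.175 0.119 0.288 0 0 0.011",
)

```text
time: 13.05
tool_pos: [0.7059, -0.0441, 0.0475]
tool_rot: [-0.001, 0.644, 0.765, -0.001]
contact_force: [1.0, -0.3, -0.2]
gripper_width: 0.703
grasp_force: 0.0
```

jog_arm(
  motion="70 0 0 0 0 0 0;30 0 0 0 0 0 0;10 0 0 0 0 0 0;0 0 0 0 0 0 0;0 0 0 0 0 0 0",
)

```text
time: 13.68
tool_pos: [0.7072, -0.0441, 0.0512]
tool_rot: [0.0, 0.644, 0.765, -0.0]
contact_force: [-1.2, 0.2, 6.1]
gripper_width: 0.123
grasp_force: 59.6
```

```bash
cat > t.py <<'E'
from h import *
import sys
# tilt increments: args: near-tilt, left-tilt (deg, rotation vec about tote -y/-x in flat yaw frame), absolute, from saved base
import json,os
if not os.path.exists("base.json"):
    s=state();json.dump([list(map(float,s["tool_pos"])),rot().as_quat().tolist()],open("base.json","w"))
p0,q0=json.load(open("base.json"));p0=np.array(p0);Q0=R.from_quat(q0)
y=np.radians(9.8);ex=np.array([np.cos(y),np.sin(y),0]);ey=np.array([-np.sin(y),np.cos(y),0])
piv=np.array([.576,-.021,0])-.122*ex+.082*ey
def pose(n,l):
    T=R.from_rotvec(np.radians(-n*ey-l*ex));return piv+T.apply(p0-piv),T*Q0
s=state();R0=rot();print(s["time"],s["tool_pos"].round(3),s["joint_pos"].round(2),s["contact_force"].round(1))
for a in sys.argv[1:]:
    n,l=map(float,a.split(","));p,Q=pose(n,l)
    print(a,np.r_[R0.inv().apply(p-s["tool_pos"])/.5,(R0.inv()*Q).as_rotvec()/1.5].round(3),p.round(3))
E
python3 t.py 2,2 4,4 6,6 8,8 10,10 25,25 30,30
```

```text
13.675 [ 0.707 -0.044  0.051] [-0.17  0.4   1.52 -0.    1.22 -0.34] [-1.2  0.2  6.1]
2,2 [ 0.004 -0.004 -0.026 -0.023 -0.023  0.   ] [ 0.705 -0.042  0.064]
4,4 [ 0.009 -0.009 -0.052 -0.047 -0.047  0.   ] [ 0.702 -0.04   0.077]
6,6 [ 0.015 -0.015 -0.077 -0.07  -0.07   0.   ] [ 0.699 -0.038  0.09 ]
8,8 [ 0.021 -0.021 -0.102 -0.093 -0.093  0.   ] [ 0.695 -0.035  0.102]
10,10 [ 0.029 -0.029 -0.126 -0.116 -0.116  0.   ] [ 0.69  -0.032  0.114]
25,25 [ 0.111 -0.111 -0.288 -0.291 -0.291  0.   ] [0.643 0.001 0.195]
30,30 [ 0.147 -0.147 -0.331 -0.349 -0.349  0.   ] [0.622 0.016 0.216]
```

jog_arm(
  motion="0 0.004 -0.004 -0.026 -0.023 -0.023 0;0 0.009 -0.009 -0.052 -0.047 -0.047 0;0 0.015 -0.015 -0.077 -0.07 -0.07 0;0 0.021 -0.021 -0.102 -0.093 -0.093 0;0 0.029 -0.029 -0.126 -0.116 -0.116 0",
)

```text
time: 14.3
tool_pos: [0.689, -0.032, 0.112]
tool_rot: [0.122, 0.639, 0.759, 0.009]
contact_force: [1.8, -1.1, -1.6]
gripper_width: 0.126
grasp_force: 59.0
```

```bash
python3 t.py 10,10 13,13 16,16 19,19 22,22 25,25
```

```text
14.3 [ 0.689 -0.032  0.112] [-0.11  0.18  1.69 -0.14  1.06 -0.22] [ 1.8 -1.1 -1.6]
10,10 [-0.002  0.003 -0.004 -0.002 -0.001  0.   ] [ 0.69  -0.032  0.114]
13,13 [ 0.005 -0.003 -0.043 -0.037 -0.035  0.   ] [ 0.683 -0.027  0.132]
16,16 [ 0.013 -0.012 -0.081 -0.071 -0.07   0.   ] [ 0.674 -0.021  0.149]
19,19 [ 0.023 -0.022 -0.118 -0.106 -0.105  0.   ] [ 0.665 -0.014  0.165]
22,22 [ 0.036 -0.034 -0.154 -0.141 -0.14   0.001] [ 0.654 -0.007  0.181]
25,25 [ 0.05  -0.049 -0.188 -0.176 -0.175  0.001] [0.643 0.001 0.195]
```

jog_arm(
  motion="0 0.006 -0.005 -0.042 -0.036 -0.036 0;0 0.014 -0.013 -0.08 -0.071 -0.071 0;0 0.024 -0.023 -0.117 -0.106 -0.106 0;0 0.037 -0.035 -0.153 -0.141 -0.141 0;0 0.051 -0.05 -0.187 -0.176 -0.176 0",
)

```text
time: 14.92
tool_pos: [0.6419, 0.0016, 0.1935]
tool_rot: [0.303, 0.613, 0.729, 0.025]
contact_force: [0.4, 0.3, -1.9]
gripper_width: 0.123
grasp_force: 58.7
```

```bash
python3 t.py 25,25 27,27 29,29 31,31 
```

```text
14.925 [0.642 0.002 0.194] [ 0.04 -0.13  1.94 -0.48  0.88  0.1 ] [ 0.4  0.3 -1.9]
25,25 [-0.002  0.003 -0.001 -0.     0.001  0.   ] [0.643 0.001 0.195]
27,27 [ 0.002 -0.001 -0.027 -0.024 -0.023  0.   ] [0.635 0.007 0.204]
29,29 [ 0.007 -0.006 -0.053 -0.047 -0.046  0.001] [0.627 0.013 0.212]
31,31 [ 0.012 -0.012 -0.078 -0.07  -0.069  0.001] [0.618 0.019 0.22 ]
```

jog_arm(
  motion="0 0.002 -0.001 -0.014 -0.012 -0.012 0;0 0.003 -0.002 -0.027 -0.024 -0.024 0;0 0.007 -0.006 -0.053 -0.047 -0.047 0;0 0.007 -0.006 -0.053 -0.047 -0.047 0;0 0.007 -0.006 -0.053 -0.047 -0.047 0",
)

```text
time: 15.55
tool_pos: [0.6277, 0.0123, 0.2124]
tool_rot: [0.349, 0.603, 0.717, 0.029]
contact_force: [-0.7, 0.2, -4.3]
gripper_width: 0.125
grasp_force: 58.6
```

```bash
cat > l.py <<'E'
from h import *
import sys
s=state();print(s["time"],s["joint_pos"].round(2))
f=grab_frame("scene");g=grab_frame("side")
for c in("scene","side"):
    lc=[r["at"] for r in place_of(c,"left_corner")][:1];print(c,"corner",np.round(lc,3))
    for n in("stray_a","stray_b","inner_c","inner_d"):
        print(c,n,[(np.round(r["at"],3).tolist(),round(r["p"],2),(np.linalg.norm(r["at"]-np.array(lc[0])).round(3) if lc else 0)) for r in place_of(c,n) if lc and np.linalg.norm(r["at"]-np.array(lc[0]))<.3])
a=f["color"][130:250,250:410];b=g["color"][120:240,250:410]
cv2.imwrite("pics/"+sys.argv[1],np.hstack([cv2.resize(a,(400,300),interpolation=2),cv2.resize(b,(400,300),interpolation=2)])[:,:,::-1])
E
python3 l.py j.png
```

```text
15.55 [ 0.09 -0.2   2.   -0.6   0.85  0.21]
scene corner [[0.442 0.037 0.01 ]]
scene stray_a [([0.563, 0.296, -0.003], 0.48, np.float64(0.286))]
scene stray_b [([0.563, 0.296, -0.003], 0.48, np.float64(0.286))]
scene inner_c []
scene inner_d []
side corner [[0.447 0.037 0.006]]
side stray_a [([0.559, 0.294, 0.0], 0.71, np.float64(0.28)), ([0.375, 0.266, 0.001], 0.55, np.float64(0.24)), ([0.505, 0.039, 0.045], 0.46, np.float64(0.07)), ([0.477, 0.032, 0.027], 0.45, np.float64(0.037))]
side stray_b [([0.559, 0.294, 0.0], 0.71, np.float64(0.28)), ([0.375, 0.266, 0.001], 0.55, np.float64(0.24)), ([0.505, 0.039, 0.045], 0.46, np.float64(0.07)), ([0.477, 0.032, 0.027], 0.45, np.float64(0.037))]
side inner_c [([0.503, 0.044, 0.043], 0.67, np.float64(0.067)), ([0.493, 0.016, 0.048], 0.5, np.float64(0.066)), ([0.461, 0.013, 0.025], 0.49, np.float64(0.034))]
side inner_d [([0.503, 0.044, 0.043], 0.67, np.float64(0.067)), ([0.493, 0.016, 0.048], 0.5, np.float64(0.066)), ([0.461, 0.013, 0.025], 0.49, np.float64(0.034))]
```

View pics/j.png

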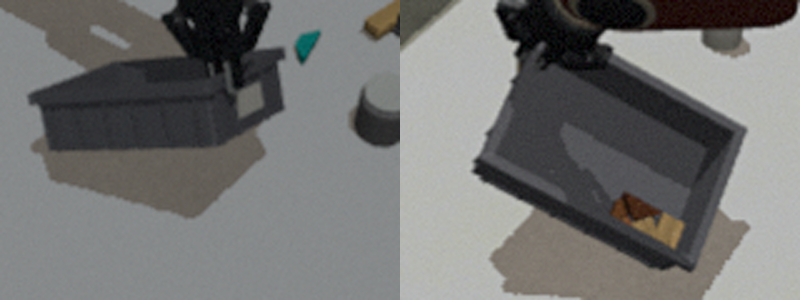

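Side view: the pieces are bunched at the near-left corner, around (650,215) in the picture. I zoom in to count four.

```bash
python3 - <<'E'
from h import *
g=grab_frame("side");save("k.png",g,(325,170,395,232),8)
s=state();print(s["time"],s["joint_vel"].round(3),s["tool_pos"].round(4))
E
```

```text
16.2 [ 0.001 -0.001  0.002  0.001 -0.002  0.001] [0.6276 0.0126 0.2131]
```

View pics/k.png

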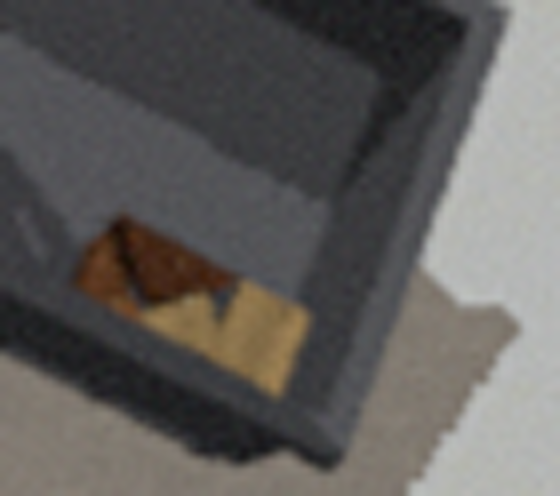

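All four are visible: brown (100,270), dark (170,260), pale (180,320) and pale (270,330). Brown is farthest out, so I check its distance by depth and hand in if it is good.

```bash
python3 - <<'E'
from h import *
g=grab_frame("side");W=cloud(g);c=np.array([.446,.037,.006]);d=[]
for u,v in((100,270),(90,275),(115,225),(170,260),(180,320),(270,330)):
    p=W[170+v//8,325+u//8];d.append(np.linalg.norm(p-c));print(u,v,p.round(3),d[-1].round(3))
if max(d)<.118: print(job_done())
E
```

```text
100 270 [0.507 0.039 0.072] 0.09
90 275 [0.508 0.044 0.072] 0.091
115 225 [0.509 0.022 0.077] 0.096
170 260 [0.487 0.022 0.071] 0.078
180 320 [0.478 0.035 0.055] 0.058
270 330 [0.452 0.013 0.045] 0.046
the job is handed in; nothing more can be done
None
```

I put both strays in the tote and handed the job in with the arm holding the tote tipped about 41 degrees by its far rim. All four offcuts were bunched in the near-left (vice-side) corner: the points I measured on them were at most about 96 mm from it (limit 110 mm, measured to each origin). The verdict hasn't been shown to me.

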